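# Puzzle box: free the weighted disc, find its heavy side and hold it down

## Task

The wooden disc in the puzzle box hides an unmarked weight near one side of its rim. Press the spring pedal beside the box fully down to its stop to swing the hook off the disc, lift the disc by its bar, feel which side is heavy (turning it in the air helps), and lean it about 30 degrees so that the heavy side is its lowest point. The program finishes while holding it so, still and well clear of the box (its centre 12 cm or more above the table); do not shove or knock over the other things on the table.

Things in the scene. Friction and masses are not known exactly. Their poses are not given: they have to be found in the camera images.
- case: wooden puzzle box fixed to the table: 170 mm long (its x), 190 mm wide (its y), 60 mm high, flat top with a round seat in the middle marked by four brass pins 12 mm high. Origin at the centre of its footprint, z up. The disc lies in the seat; a steel hook on the left (+y) reaches 7 mm over the disc's rim, its top 12 mm above the disc; the spring pedal is beside the left side
- disc: loose dark wooden disc, 130 mm across, 24 mm thick, in all about 0.58 kg; on it stands a wooden bar grip 60 mm long (along disc x), 14 mm wide (y), 32 mm high. Origin at the centre of its underside, z up through the bar. Starts flat in the seat, 60 mm above the table. Hidden inside is a weight, about 0.40 kg (+-20%), 44 mm off centre, at a different angle each time
- disc_grip (a point): where to grip the disc's bar: on the disc's axis, 23 mm above the disc's top, 9 mm below the bar's top. Axes as the disc's: x along the bar, y across it (fingers close along y). At the start y is within 0.5 rad of the case's x. Held here and level, the weight twists the hand by about 0.17 N m (+-20%); feel the empty hand in the same poses first, to take off its own offset
- pedal (a joint): angle of the spring pedal (rad): 0 up, 0.25 fully down at its stop. Springs up when let go. Pressing it home swings the steel hook aside, off the disc's rim; the hook stays open and the disc is free to lift
- pedal_pad (a point): centre of the top of the rubber pad on the pedal's free end, where to press. The pedal is a wooden board 130 mm long, 52 mm wide, left of the case, hinged 110 mm behind this point (case +x), its top 60 mm above the table; the pad goes down 27 mm to the stop, taking about 4 N at first and 9 N just before the stop
- mug: white ceramic mug, 76 mm across, 90 mm tall, handle at its +y; a bystander right of the puzzle box; origin at the centre of its underside
- big_piece: big wooden jigsaw piece lying flat, about 60 mm square with two knobs, 9 mm thick; a bystander in front of the puzzle box; origin under its centre
- burr: wooden burr puzzle, a three-way cross 72 mm across each way; a bystander behind the puzzle box; origin under its centre
- glue: white glue bottle, 44 mm across, 120 mm tall; a bystander behind the puzzle box; origin under its centre
- small_piece: wooden jigsaw piece lying flat, about 50 mm square with two knobs, 9 mm thick; a bystander left of the pedal; origin under its centre
- tin: plain metal tin, 80 mm across, 55 mm tall; a bystander to the right; origin under its centre
Not all that is in view belongs to the job. Leave any blue or purple look-alike of the disc alone.

How it is judged:
By the outcome, as a careful person would: the job done as asked, in the order asked, and still so for the second after the job is handed in, while the arm keeps its last pose, push and grip.
It also fails if it takes over 58 s, if anything falls off the work surface, if the arm or the gripper's body presses on something with over 40 N, if the wrist force passes 120 N, or if a joint passes its speed limit or range.

## Robot

A 7-joint arm with a two-finger parallel gripper is mounted at the origin on the work surface. World frame = base frame: x ahead of the robot, y to its left, z up, the work surface at z = 0. Lengths are in m, angles in rad, forces in N, time in s.
With the tool pointing down it reaches from about 0.4 to 0.9 m from the base axis. Payload 5.5 kg.
Tool frame: the origin (TCP) lies midway between the tips of the shut fingers; the grasp point (between the pads) lies 19 mm behind it (manip.grip_depth is the distance from the TCP to the grasp point, in m); z points along the fingers, x is the direction in which the jaws open and shut, and the axes are right-handed (so a half turn about z gives the same grasp; the last joint's range is limited). The gripper opens to 92 mm and grips with 3 to 60 N. Pads are 19 mm wide; open, the fingers measure 130 mm over their backs; the gripper's body (75 mm by 190 mm) begins 47 mm behind the grasp point.
Start: joints at [1.457, 0.501, -0.427, 1.55, 0.221, 1.138, -0.21], TCP at [0.239, -0.604, 0.227] pointing down, gripper open.
Joint ranges: [-2.88, 2.88], [-0.31, 2.03], [-1.54, 1.56], [0.2, 2.42], [-1.41, 4.55], [0.19, 2.02], [-2.57, 2.57]. Speed limits (rad/s): [2.57, 2.57, 3.14, 3.14, 3.14, 3.14, 3.14].

## Interface

Orientations are given as a unit quaternion [x, y, z, w].
In Python, from bench import manip, effector, viewer gives the robot as it stands. Calls block until the motion is done:
- manip.move_pose(position, orientation): joint-space move of the TCP to a pose.
- manip.servo_line(position, ori=None, vel=0.15): straight line of the TCP; ori=None keeps the orientation; vel is the mean speed in m/s.
- manip.movej(angles): joint-space move.
- effector.open_jaws() and effector.close(f_grip=None): open the fingers fully, or close them until they stop; f_grip is the grip in N (None keeps the last).
- manip.sleep(seconds).
- manip.solve_ik(position, orientation): joint angles nearest the present ones, or None.
- viewer.get_image(name): name is "side" or "top" or "wrist"; returns the picture (384x512x3 uint8, red, green, blue); there is no depth.
- viewer.get_calibration(name): a dict with "vfov" (degrees; the focal length in pixels is half the picture's height over the tangent of half this angle, whatever the lens; pixels are square), "cx", "cy" (the principal point, pixels), "eye" and "attitude" of the camera in the world. Camera axes: x right, y down, z forward; pixel columns grow to the right and rows downward; lengths in m; the calibration is good to about 2 mm. A picture is of the moment at which its call begins: read the wrist's pose just before it. get_calibration takes no time and is no camera call; for the wrist camera it gives the pose at the moment of the call.
A pose or a line that the arm cannot do raises manip.PlanningError and nothing moves.
- manip.hand_in(): hands the job in, once; it reports no verdict.
Readings, each from a call of its own:
- manip.current_clock(): time.
- manip.current_q(): joint angles.
- manip.current_joint_velocities(): joint speeds.
- manip.current_tau(): joint torques, N m.
- manip.current_tool_pos(): TCP position.
- manip.current_tcp_rot(): TCP orientation.
- manip.current_force(): force on the tool from outside, world axes, zero at the start.
- manip.current_wrist_torque(): the same for the moment, N m.
- manip.current_finger_gap(): finger opening in m.
Only numpy, scipy, OpenCV 4.12 (cv2) and the standard library are available. Lean on these libraries where they do the work, as an engineer would, in place of code of your own. Each camera call takes 0.05 s, during which the arm holds its last target. There are 200 camera calls.

## Working session

There is one attempt and no reset: what is moved stays moved. The work goes in short steps, each a Python script; the robot and the scene stay as the last script left them, time stands still between calls to the robot, and variables do not carry over. Pictures are saved under pics/ and viewed, about 8 in all and at most 12, crops included, and the job is handed in when it is done.

```bash
ls; mkdir -p pics
python3 - <<'E'
from bench import manip, effector, viewer
import cv2
for n in ["top","side"]:
    im=viewer.get_image(n); cv2.imwrite(f"pics/{n}0.png",im[:,:,::-1]); print(n,viewer.get_calibration(n))
print(viewer.get_calibration("wrist"),manip.current_tool_pos(),manip.current_tcp_rot(),manip.current_clock(),manip.grip_depth)
E
```

```text
pics
top {'vfov': 42.78793624633834, 'cx': 254.43664055784373, 'cy': 191.6252641313335, 'eye': array([ 0.45093693, -0.06279462,  1.30481082]), 'attitude': array([ 0.71002642, -0.7025488 ,  0.03661765, -0.03077052])}
side {'vfov': 48.72018396263197, 'cx': 260.36716424773863, 'cy': 190.46270252526563, 'eye': array([0.43813489, 0.73927918, 0.7886909 ]), 'attitude': array([-0.07095266,  0.90233344, -0.42387079,  0.03307008])}
{'vfov': 65.26274924250994, 'cx': 260.7925818725816, 'cy': 193.86956022998842, 'eye': array([ 0.30851111, -0.57561474,  0.38373067]), 'attitude': array([ 0.81906522, -0.55631269, -0.07946428,  0.115472  ])} [ 0.23886733 -0.60384055  0.22576319] [ 8.27035625e-01 -5.62148805e-01 -7.32898081e-04 -5.09412861e-04] 0.1 0.0188
```

View pics/top0.png

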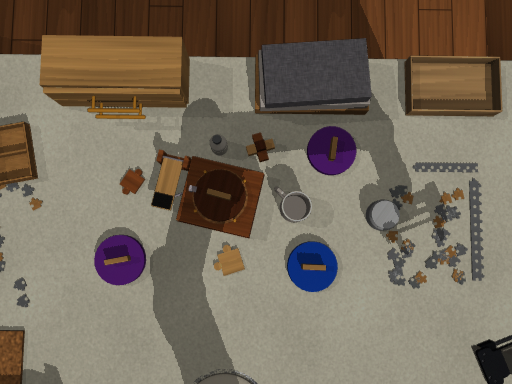

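View pics/side0.png

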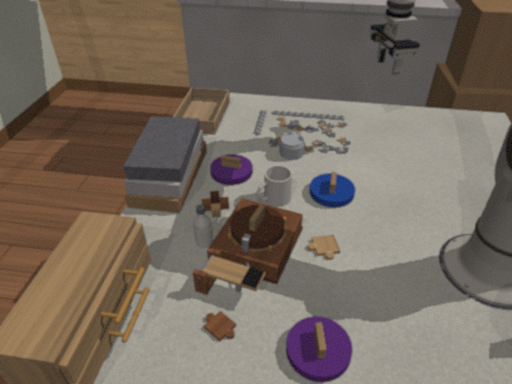

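The top view shows the case at about (220,195), the bar at (219,195), the hook at (193,188) and the black pad at (162,200). In the side view the pad is near (255,277) and the bar near (257,217). Next I'll segment the pad and bar in both views and triangulate them.

```bash
cat > h.py <<'E'
from bench import manip, effector, viewer
import numpy as np, cv2
from scipy.spatial.transform import Rotation as R
def ray(n,px,cal=None):
    c=cal or viewer.get_calibration(n); f=192/np.tan(np.radians(c["vfov"]/2))
    d=np.array([(px[0]-c["cx"])/f,(px[1]-c["cy"])/f,1.]); d=R.from_quat(c["attitude"]).apply(d)
    return np.array(c["eye"]),d/np.linalg.norm(d)
def plane(n,px,z,cal=None):
    e,d=ray(n,px,cal); return e+d*(z-e[2])/d[2]
def tri(r1,r2):
    (a,u),(b,v)=r1,r2
    s=np.linalg.lstsq(np.stack([u,-v],1),b-a,rcond=None)[0]
    p,q=a+s[0]*u,b+s[1]*v; return (p+q)/2,np.linalg.norm(p-q)
E
python3 - <<'E'
from h import *
t=cv2.imread("pics/top0.png"); s=cv2.imread("pics/side0.png")
def blobs(im,roi,mask,amin):
    x0,y0,x1,y1=roi; m=np.zeros(mask.shape,np.uint8); m[y0:y1,x0:x1]=mask[y0:y1,x0:x1]*255
    for c in cv2.findContours(m,cv2.RETR_EXTERNAL,cv2.CHAIN_APPROX_NONE)[0]:
        if cv2.contourArea(c)>amin:
            M=cv2.moments(c); print(" ",round(cv2.contourArea(c)),np.round([M['m10']/M['m00'],M['m01']/M['m00']],1),cv2.boxPoints(cv2.minAreaRect(c)).round(1).tolist())
for n,im,rp,rb in [("top",t,(148,180,182,212),(200,180,240,212)),("side",s,(235,260,272,295),(240,200,275,235))]:
    v=im.max(2); print(n,"pad"); blobs(im,rp,v<45,15)
    print(n,"bar"); blobs(im,rb,(im[:,:,2]>95),15)
a=cv2.resize(t[135:245,120:280],None,fx=4.8,fy=4.8,interpolation=cv2.INTER_CUBIC)[:528,:768]
b=cv2.resize(s[185:305,180:340],None,fx=4.8,fy=4.8,interpolation=cv2.INTER_CUBIC)
cv2.imwrite("pics/tc.png",a);cv2.imwrite("pics/sc.png",b)
E
```

```text
top pad
  223 [161.9 200.3] [[151.39999389648438, 204.60000610351562], [154.60000610351562, 191.39999389648438], [172.8000030517578, 195.89999389648438], [169.5, 209.10000610351562]]
top bar
side pad
  208 [252.3 276.9] [[242.0, 282.0], [250.1999969482422, 265.6000061035156], [262.20001220703125, 271.6000061035156], [254.0, 288.0]]
side bar
  184 [257.1 204. ] [[240.0, 200.0], [274.0, 200.0], [274.0, 220.0], [240.0, 220.0]]
```

View pics/tc.png

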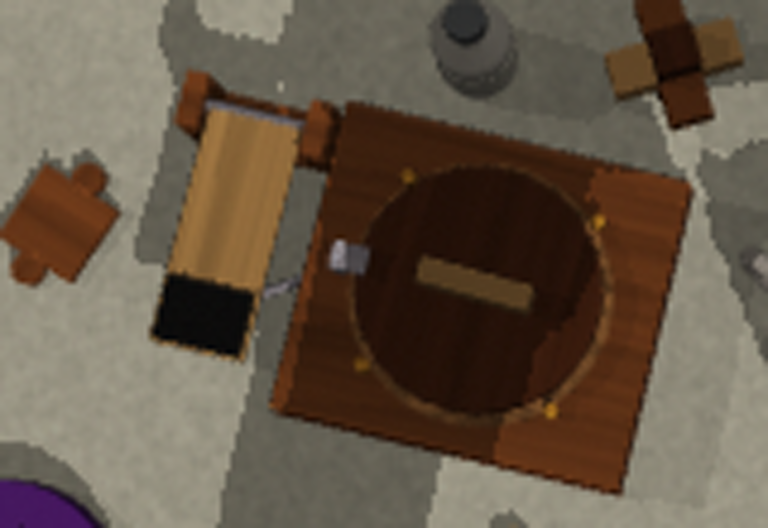

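View pics/sc.png

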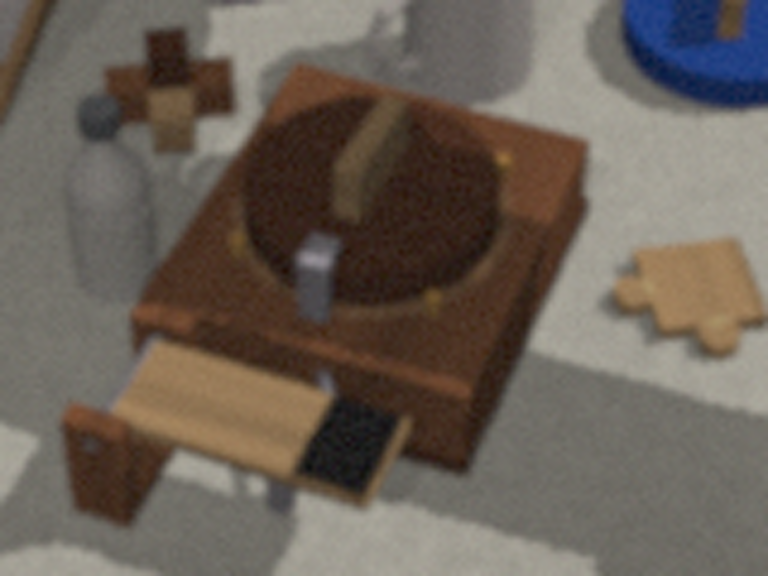

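The crops show the pad centre at top px (162.3,200.2) and side px (252.6,277.1), and the bar's top face centre at about (219,194.2) in the top view. I'll triangulate from these, then move the wrist camera over the case for two views.

Run:
```python
from h import *
print("pad",tri(ray("top",(162.1,200.3)),ray("side",(252.5,277))))
C=lambda x,y:(120+x/4.8,135+y/4.8)
print("bar",tri(ray("top",C(475,284)),ray("side",(180+371/4.8,185+132/4.8))))
cs=[plane("top",C(*p),.06) for p in [(347,102),(690,185),(620,493),(274,410)]]
print("case",np.round(cs,3),np.mean(cs,0), "sides",[np.linalg.norm(cs[i]-cs[i-1]).round(3) for i in range(4)])
cx=(cs[0]+cs[1]-cs[2]-cs[3]); print("case yaw",np.arctan2(cx[1],cx[0]))
b0,b1=plane("top",C(418,270),.116),plane("top",C(530,298),.116); print("bar ends",b0,b1,"dir",np.arctan2(*(b0-b1)[[1,0]]), np.linalg.norm(b0-b1))
c=np.mean(cs,0)
# tool x candidates
q=manip.current_q()
for ang in np.radians([0,-15,165,75,-105,90,-90]):
    o=(R.from_euler('z',ang)*R.from_euler('x',np.pi)).as_quat()
    s=manip.solve_ik([c[0],c[1],.32],o); print(np.degrees(ang).round(),None if s is None else np.round(s,2))
# camera offset in tool frame
k=viewer.get_calibration("wrist"); T=R.from_quat(manip.current_tcp_rot())
print("cam in tool",T.inv().apply(k["eye"]-manip.current_tool_pos()))
```

```text
pad (array([0.54578407, 0.16238343, 0.05865549]), np.float64(0.0007937675657712843))
bar (array([0.55876977, 0.01458784, 0.11174065]), np.float64(0.0017570795663306178))
case [[ 0.659  0.088  0.06 ]
 [ 0.617 -0.096  0.06 ]
 [ 0.453 -0.06   0.06 ]
 [ 0.495  0.123  0.06 ]] [0.5559274 0.0136162 0.06     ] sides [np.float64(0.169), np.float64(0.189), np.float64(0.168), np.float64(0.188)]
case yaw -0.21074254483190052
bar ends [0.56432192 0.04325585 0.116     ] [ 0.55068909 -0.01374689  0.116     ] dir 1.3360449341601173 0.058610283263140515
0.0 [ 0.87  0.52 -1.3   1.66  0.51  1.36 -0.51]
-15.0 [ 0.85  0.49 -1.26  1.66  0.48  1.35 -0.74]
165.0 [ 0.87  0.51 -1.29  1.66  0.5   1.36  2.38]
75.0 [ 0.93  0.67 -1.5   1.66  0.67  1.46  0.66]
-105.0 [ 0.73  0.38 -1.03  1.66  0.34  1.29 -2.2 ]
90.0 [ 0.92  0.64 -1.47  1.66  0.64  1.44  0.95]
-90.0 [ 0.78  0.42 -1.12  1.66  0.39  1.31 -1.98]
cam in tool [-0.00090001 -0.07514661 -0.15796473]
```

```bash
cat >> h.py <<'E'
def ori(yaw): return (R.from_euler('z',yaw)*R.from_euler('x',np.pi)).as_quat()
def feel(n=12,dt=.04):
    manip.sleep(.4); a=[]
    for _ in range(n):
        a.append(np.r_[manip.current_force(),manip.current_wrist_torque()]); manip.sleep(dt)
    a=np.array(a); return a.mean(0),a.std(0)
E
python3 - <<'E'
from h import *
np.set_printoptions(precision=4,suppress=True)
t=manip.current_clock
q=np.array(manip.current_q()); q[0]-=1.21; manip.movej(q)
print(t(),manip.current_tool_pos(),R.from_quat(manip.current_tcp_rot()).as_matrix()[:,0])
for i,(x,y) in enumerate([(0.60,0.0),(0.50,-0.03)]):
    manip.move_pose([x,y,.33],ori(-.235)); manip.sleep(.3)
    k=viewer.get_calibration("wrist"); im=viewer.get_image("wrist"); cv2.imwrite(f"pics/w{i}.png",im[:,:,::-1]); np.save(f"w{i}.npy",k,allow_pickle=True)
print(t(),manip.current_q())
for yaw in [-.235,-.235+1.571,-.235-1.571]:
    s=manip.solve_ik([.5,-.03,.33],ori(yaw)); print(yaw,s)
print(feel())
a=cv2.resize(np.hstack([cv2.imread("pics/w0.png"),cv2.imread("pics/w1.png")]),(800,300)); cv2.imwrite("pics/ww.png",a); print(t())
E
```

```text
2.7167 [0.6494 0.0085 0.2257] [ 0.9999  0.0135 -0.0019]
4.45 [ 0.3766  0.1309 -0.4074  1.7839  0.0541  1.2383 -0.2796]
-0.235 [ 0.3773  0.1294 -0.4072  1.7849  0.0541  1.2383 -0.2796]
1.3359999999999999 [ 0.4868  0.1394 -0.5297  1.7816  0.0743  1.2403  1.2732]
-1.806 [ 0.2722  0.122  -0.291   1.7881  0.037   1.2368 -1.8349]
(array([-0.0199, -0.0639,  0.1434, -0.0119, -0.059 ,  0.0099]), array([0.2872, 0.4925, 0.6053, 0.0237, 0.0249, 0.0245]))
5.35
```

View pics/ww.png

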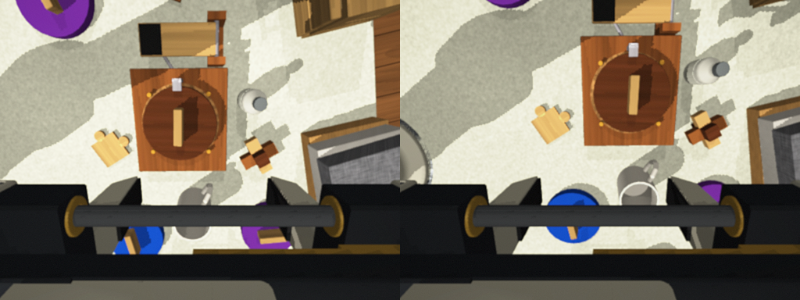

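The wrist views show the bar top at about (228,163) px in w0 and (300,122) px in w1, with the pad at about (192,50) and (258,12). Next come the bar triangulation, the empty-hand readings at three yaws, and the pedal press with force feedback.

```bash
python3 - <<'E'
from h import *
np.set_printoptions(precision=4,suppress=True)
K=[np.load(f"w{i}.npy",allow_pickle=True).item() for i in (0,1)]
r=[]
for i,(u,v) in enumerate([(228,163),(300,122)]):
    im=cv2.imread(f"pics/w{i}.png"); sub=np.zeros(im.shape[:2],np.uint8)
    sub[v-38:v+38,u-16:u+16]=(im[v-38:v+38,u-16:u+16,1]>125)*255
    c=max(cv2.findContours(sub,cv2.RETR_EXTERNAL,cv2.CHAIN_APPROX_NONE)[0],key=cv2.contourArea)
    rc=cv2.minAreaRect(c); print(i,rc,cv2.contourArea(c),im[v,u],im[v,u-6:u+12,1])
    p=cv2.boxPoints(rc); p=p[np.argsort(p[:,1])]; e0,e1=p[:2].mean(0),p[2:].mean(0)
    a,b=plane("w",e0,.114,K[i]),plane("w",e1,.114,K[i]); print(" centre",(a+b)/2,"yaw",np.arctan2(*(a-b)[[1,0]]),"len",np.linalg.norm(a-b),"wid px mm",min(rc[1]))
    r.append(ray("w",rc[0],K[i]))
print("tri",tri(*r))
E
python3 - <<'E'
from h import *
np.set_printoptions(precision=4,suppress=True)
E0={}
for yaw in [-.235-1.571,-.235,-.235+1.571]:
    manip.move_pose([.5,-.03,.33],ori(yaw)); E0[round(yaw,3)]=feel(25)[0]; print(yaw,E0[round(yaw,3)],manip.current_clock())
np.save("E0.npy",E0,allow_pickle=True)
E
```

```text
0 ((227.0, 164.0), (46.0, 10.0), 90.0) 452.5 [104 179 225] [147 180 182 182 185 182 179 180 181 173 133  85  57  42  33  35  34  33]
 centre [0.559  0.0163 0.114 ] yaw 1.3050535966725259 len 0.05856513217821798 wid px mm 10.0
1 ((299.1224060058594, 121.4189682006836), (10.981019020080566, 49.443946838378906), 3.3664605617523193) 481.5 [ 97 169 214] [146 171 171 171 171 171 169 168 173 172 151  91  39  28  31  31  34  32]
 centre [0.5591 0.0169 0.114 ] yaw 1.3121562244911387 len 0.05827634986552808 wid px mm 10.981019020080566
tri (array([0.5592, 0.0173, 0.1149]), np.float64(0.000564118792111708))
-1.806 [ 0.0713 -0.0505 -0.0529  0.0464  0.0346  0.0092] 8.1833
-0.235 [ 0.0267  0.0088  0.0252 -0.0185 -0.0913 -0.0065] 11.0167
1.3359999999999999 [ 0.1395 -0.0236 -0.0436  0.0896 -0.1491  0.0103] 13.8417
```

Run:
```python
from h import *
np.set_printoptions(precision=4,suppress=True)
Y=-.235; x,y=.546,.162
effector.close(10)
manip.move_pose([x,y,.14],ori(Y)); manip.servo_line([x,y,.066],vel=.12)
f0=manip.current_force()[2]
for z in [.055,.045,.038,.034,.031,.029,.027,.025]:
    manip.servo_line([x,y,z],vel=.06); manip.sleep(.1)
    f=np.mean([manip.current_force()[2] for _ in range(3)])-f0
    print(z,manip.current_tool_pos()[2],f)
    if f>17: break
manip.sleep(.3); print(manip.current_force())
manip.servo_line([x,y,.10],vel=.15); manip.move_pose([.56,.0165-.02,.30],ori(-.245)); effector.open_jaws()
print(manip.current_clock())
k=viewer.get_calibration("wrist"); im=viewer.get_image("wrist"); cv2.imwrite("pics/w2.png",im[:,:,::-1])
np.save("w2.npy",k,allow_pickle=True)
cv2.imwrite("pics/w2c.png",cv2.resize(im[:230,100:400,::-1],None,fx=2,fy=2))
```

```text
0.055 0.055972352852488805 5.332075797662605
0.045 0.04564784093752512 6.6441802623251345
0.038 0.038785227786696796 6.746953752975915
0.034 0.03497022240496949 7.6548920562924385
0.031 0.033302322689360876 17.89213322478248
[-0.0365 -1.3516 17.8033]
23.1083
```

View pics/w2c.png

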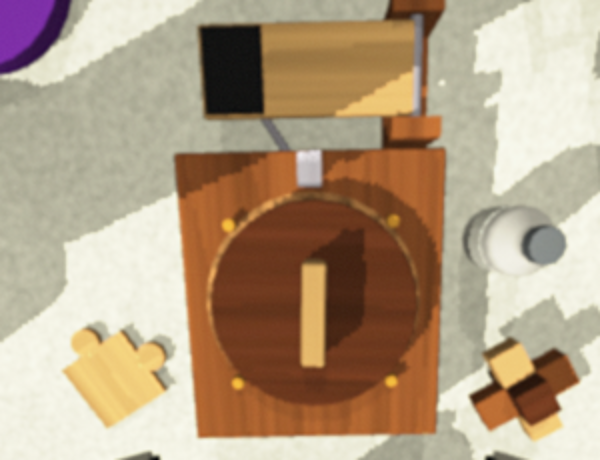

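The hook, at (309,168) in the crop, has swung clear of the disc rim (top edge at y≈192), and the press reached its stop at 18 N. Now I'll grasp and lift.

Run:
```python
from h import *
np.set_printoptions(precision=4,suppress=True)
k=np.load("w2.npy",allow_pickle=True).item(); p=plane("w",(256.4,157.3),.115,k); print("bar",p)
p=p if np.linalg.norm(p[:2]-[.559,.0168])<.004 else np.array([.559,.0168,0])
x,y=(p[:2]+[.559,.0168])/2
O=ori(-.245)
manip.move_pose([x,y,.17],O); manip.servo_line([x,y,.089],vel=.12); print(manip.current_tool_pos(),manip.current_force())
effector.close(60); print("gap",manip.current_finger_gap())
manip.servo_line([x,y,.10],vel=.05); manip.sleep(.1); print("lift",manip.current_force(),manip.current_wrist_torque())
manip.servo_line([x,y,.2],vel=.15)
E0=np.load("E0.npy",allow_pickle=True).item()
manip.servo_line([.5,-.03,.33],ori(-.235),vel=.2)
m,s=feel(25); d=m-E0[-.235]; print("diff",d,"clock",manip.current_clock())
h=np.array([d[4],-d[3]]); print("heavy dir world yaw",np.arctan2(h[1],h[0]),"mag",np.linalg.norm(h))
np.save("L0.npy",m); print(manip.current_finger_gap())
for n in ("side","wrist"):
    im=viewer.get_image(n); cv2.imwrite(f"pics/{n}3.png",im[:,:,::-1])
```

```text
bar [0.5598 0.0176 0.115 ]
[0.5603 0.0173 0.0899] [0.4139 0.5092 0.8014]
gap 0.013532811334529153
lift [-0.4817 -0.2485 -5.1429] [-0.1802  0.0345  0.0511]
diff [-0.1604 -0.0511 -6.2443 -0.167   0.1191  0.0169] clock 29.3917
heavy dir world yaw 0.9511706411139178 mag 0.20514398359056407
0.013446898144416864
```

View pics/side3.png

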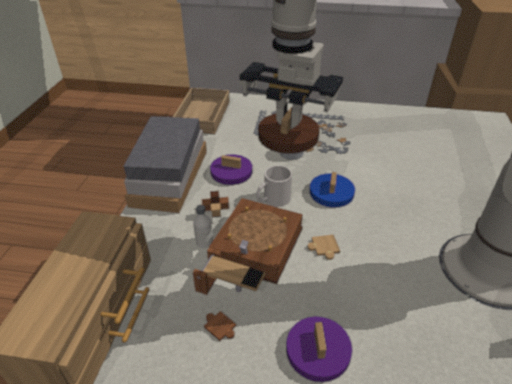

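The side view shows the disc hanging roughly level in the hand at about (289,131). The seat is empty and the other objects haven't moved. I'll turn it and feel again.

Run:
```python
from h import *
np.set_printoptions(precision=4,suppress=True)
E0=np.load("E0.npy",allow_pickle=True).item()
for yaw in (1.336,-1.806):
    manip.move_pose([.5,-.03,.33],ori(yaw)); m,s=feel(25); d=m-E0[yaw]; h=np.array([d[4],-d[3]])
    print(yaw,d,"rel",(np.arctan2(h[1],h[0])-yaw+np.pi)%(2*np.pi)-np.pi,np.linalg.norm(h),manip.current_clock())
q0=np.array(manip.current_q()); print(q0)
# candidate final poses: rel heavy angle 1.186
for rel in (1.186,):
  for yaw in np.arange(-1.8,1.4,.4):
    a=yaw+rel; h=np.array([np.cos(a),np.sin(a),0]); ax=np.cross(h,[0,0,-1])
    o=R.from_rotvec(ax*np.radians(30))*R.from_quat(ori(yaw)); s=manip.solve_ik([.5,-.03,.33],o.as_quat())
    print(round(yaw,2),None if s is None else np.round(s,2))
```

```text
1.336 [-0.0678  0.0804 -6.3663 -0.1067 -0.1548 -0.0105] rel 1.2019305875500557 0.18801642908977179 32.3167
-1.806 [ 0.1218  0.1674 -6.3422  0.1109  0.1427 -0.0122] rel 1.1455549727969476 0.18074828504704069 36.0833
[-1.1279  0.3068  1.3822  1.8243 -0.3155  1.2725 -1.465 ]
-1.8 [-0.43  0.59  0.91  1.49 -0.52  1.82 -1.27]
-1.4 [-0.46  0.59  0.82  1.43 -0.35  1.82 -1.02]
-1.0 [-0.52  0.56  0.73  1.44 -0.17  1.76 -0.77]
-0.6 [-0.63  0.51  0.7   1.5  -0.01  1.66 -0.52]
-0.2 [-0.76  0.42  0.7   1.62  0.14  1.52 -0.29]
0.2 [-0.89  0.29  0.7   1.76  0.3   1.37 -0.09]
0.6 [-1.01  0.13  0.71  1.92  0.47  1.21  0.11]
1.0 [-1.13 -0.06  0.76  2.07  0.63  1.07  0.33]
```

All three readings agree: the heavy side is at 1.20, 1.19 and 1.15 rad from tool x. Next I'll lean the disc and check with an overlay.

Run:
```python
from h import *
np.set_printoptions(precision=4,suppress=True)
rel,yaw=1.178,-.6
a=yaw+rel; h=np.array([np.cos(a),np.sin(a),0])
o=R.from_rotvec(np.cross(h,[0,0,-1])*np.radians(30))*R.from_quat(ori(yaw))
manip.move_pose([.5,-.03,.30],o.as_quat()); manip.sleep(.5)
P=np.array(manip.current_tool_pos()); T=R.from_quat(manip.current_tcp_rot())
print("clock",manip.current_clock(),P,"gap",manip.current_finger_gap(),"vel",np.abs(manip.current_joint_velocities()).max())
z=T.as_matrix()[:,2]; print("tilt deg",np.degrees(np.arccos(-z[2])),"down azimuth",np.arctan2(*(-z)[[1,0]]),"want",a)
out=[]
for n in ("top","side"):
    im=viewer.get_image(n)[:,:,::-1].copy(); k=viewer.get_calibration(n); f=192/np.tan(np.radians(k["vfov"]/2))
    big=cv2.resize(im,None,fx=4,fy=4,interpolation=cv2.INTER_CUBIC)
    prj=lambda w:(lambda c:(c[:,:2]/c[:,2:]*f+[k["cx"],k["cy"]]))(R.from_quat(k["attitude"]).inv().apply(w-k["eye"]))
    t=np.linspace(0,2*np.pi,73); 
    for d,col in ((.0042,(0,255,0)),(.0282,(0,255,255))):
        w=T.apply(np.c_[.065*np.cos(t),.065*np.sin(t),0*t+d])+P
        cv2.polylines(big,[np.int32((prj(w)+.5)*4)],True,col,1)
    w=P+T.apply([0,0,.0282])+.065*(np.cos(np.pi/6)*h-[0,0,.5]); c=(prj(w[None])[0]+.5)*4; cv2.circle(big,tuple(np.int32(c)),5,(0,0,255),1)
    m=np.int32((prj(P[None])[0]+.5)*4); m=np.clip(m,[200,200],[2048-200,1536-200])
    out.append(big[m[1]-200:m[1]+200,m[0]-200:m[0]+200])
cv2.imwrite("pics/chk.png",np.hstack(out)); print(P[2]+T.apply([0,0,.0282])[2])
print(feel(10)[0])
```

```text
clock 37.4833 [ 0.5    -0.0298  0.3002] gap 0.013592960403956408 vel 0.003355756693916029
tilt deg 29.97061326668727 down azimuth 0.5783876517965556 want 0.578
0.2757447856635471
[-0.1562  0.0184 -6.3349  0.6135 -1.0422 -0.015 ]
```

View pics/chk.png

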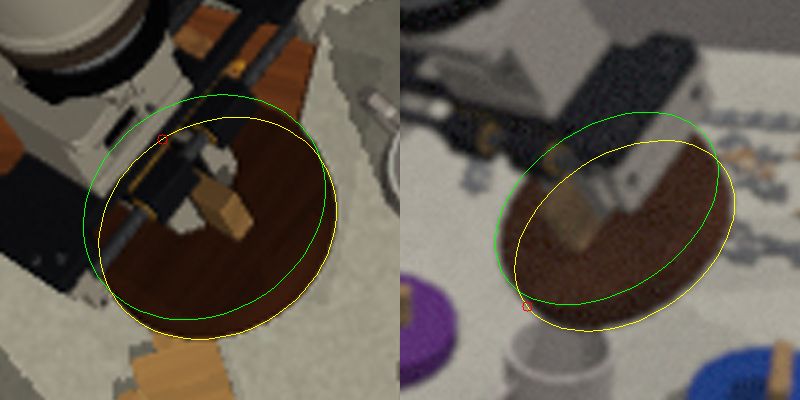

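The predicted rim outlines match the disc in both views, so there was no slip in the grip. The lean is 30.0° towards the measured heavy side, with the lowest point at the red mark. Handing in.

```bash
python3 -c "
from bench import manip
manip.hand_in(); print(manip.current_clock())"
```

```text
the job is handed in; nothing more can be done
the job is handed in; nothing more can be done
```

The job is handed in, with the arm holding the disc still, leaned 30.0° towards its heavy side. No verdict is reported.

- **Pedal and hook:** I pressed the pedal to its stop, about 18 N with 25 mm of travel from the measured pad height. The next picture showed the hook clear of the disc's rim.
- **Lift and feel:** I gripped the bar at 60 N and lifted the disc. With the empty-hand readings taken off at three yaws, the heavy side came out at 1.19, 1.20 and 1.15 rad from the tool's x axis. The twist was 0.18–0.21 N m; one of the three, 0.205, is just above the 0.17 ± 20% given.
- **Final checks:** The disc's centre is about 0.276 m above the table, and the clock read about 38 s before hand-in. The finger gap was unchanged, and the predicted rim outlines matched both fixed camera views, so I saw no slip.
- **Not checked:** I didn't use the torque as a separate check in the leaned pose, because I had no empty-hand reading there. The last look at the other objects was just after the lift, and none had moved.

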